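# Slide a flanged ink barrel into a plotter's slotted dock

### The job

Load the blue ink barrel into the plotter's dock: keep it upright, slide it sideways into the slot with its foot flange under the metal plate, and go on until the barrel is pressed lightly against the orange stop. The stop is held only by friction and set to depth, so find it by feel and do not shove it along; leave the barrel standing there, touching the stop, and leave the other things on the desk alone.

Things in the scene. Friction and masses are not known exactly. Their poses are not given: they have to be found in the camera images.
- barrel: Loose ink barrel, 60 g or so, starting upright on the desk. Origin: centre of its underside; z up along its axis; round, so its yaw means nothing. Black foot flange 36 mm across and 5 mm thick, above it a plain blue cylinder 22 mm across up to 80 mm height (white band at 60 to 72 mm), then a 17 mm black stub up to 84 mm.
- dock: Fixed ink dock of a desktop plotter. Origin on the desk under the slot's centre line; x level along the slot, into the dock; z up. Flat floor (apron, then channel) 25 mm above the desk, x = -85 to +62 mm, 100 mm wide. Aluminium plate over it, x = -35 to +62 mm, underside 33 mm and top 38 mm above the desk, screws to 40 mm. White housing x = +62 to +122 mm, 120 mm wide, 75 mm high.
- dock_mouth (a point): Point on the dock's floor, on the slot's centre line, below the plate's front edge (dock x = -35 mm). The slot is about 45 mm wide here and narrows to 25 mm at dock x = -20 mm and beyond; the channel under the plate, 8 mm high, is 41 mm wide from there on. So the inserted barrel has 3 mm play in height, 1.5 mm to each side.
- first_home (a point): Point on the floor, dock x = +2 mm. The orange stop (16 mm along x, 14 wide, 39.5 to 55.5 mm above the desk, screw to 64) rides over the slot and meets the barrel's cylinder. Where it is set is not reported: the touching barrel's axis lies 0 to 25 mm beyond this point. Over about 12 N it slips away along +x; 2.5 mm of slip is too much. It counts as touched by a steady push of 2 N or more.
- stapler: Pale green stapler, 36 x 128 x 42 mm, long along its y, loose bystander. Origin: centre of its underside.
- tape_roll: Roll of beige paper tape lying flat, 65 mm across, 19 mm high, loose bystander. Origin: centre of its underside.
- eraser: Blue and white eraser, 21 x 46 x 13 mm, loose bystander. Origin: centre of its underside.
There are look-alikes about, which are no part of the job. Of the things that look like the barrel, take the one that is farthest to the robot's left at the start.

How it is judged:
By the outcome, as a careful person would: the job done as asked, in the order asked, and still so for the second after the job is handed in, with the robot touching nothing.
It also fails if it takes over 51 s, if anything falls off the work surface, if the arm or the gripper's body presses on something with over 40 N, if the wrist force passes 120 N, or if a joint passes its speed limit or range.

### The arm

A 6-joint arm with a two-finger parallel gripper is mounted at the origin on the work surface; the furniture and walls round the work are solid. World frame = base frame: x ahead of the robot, y to its left, z up, the work surface at z = 0. Lengths are in m, angles in rad, forces in N, time in s.
With the tool pointing down it reaches from about 0.375 to 0.975 m from the base axis. Payload 3.8 kg.
Tool frame: the origin (TCP) lies at the very end of the fingers, on their centre line; the grasp point (between the pads) lies 19 mm behind it; z points along the fingers, y is the direction in which the jaws open and shut (so a half turn about z gives the same grasp; the last joint's range is limited). The gripper opens to 88 mm and grips with 3 to 60 N. Pads are 18 mm wide; open, the fingers measure 123 mm over their backs; the gripper's body (75 mm by 187 mm) begins 45 mm behind the grasp point.
Start: joints at [1.237, 0.264, 1.604, -0, 1.274, -0.037], TCP at [0.197, 0.645, 0.239] pointing down, gripper open.
Joint ranges: [-2.63, 2.63], [-0.94, 2.18], [0.31, 2.57], [-1.31, 4.45], [0, 2.66], [-2.55, 2.55]. Speed limits (rad/s): [2.57, 2.57, 3.14, 3.14, 3.14, 3.14].

### API

Orientations are given as a unit quaternion [x, y, z, w].
In Python, from plant import sensors, grab_frame, camera_info, finish_job gives the robot as it stands. The module is installed in compiled form; this text tells all that it offers.
- The arm moves only by the shell command python3 -m pendant 'ROWS' [OPENING] [FORCE]. ROWS is a JSON object of lists of equal length, an entry for each row: "slide": the shift along the tool's x, y, z in cm, a list of three; "angular": the turn, a rotation vector about the tool's x, y, z in rad, a list of three. A call has 1 to 5 rows; each row is the pose to reach, as a shift and turn from the pose commanded when the call began, along the tool's axes at that moment; what a row does not reach only later rows make up. A row lasts 1/12 s, in which the tool goes at most 41.7 mm and 7.16 degrees, less where a joint would pass 70% of its speed; a pose out of reach is approached as far as the arm can. A call with a gripper value outside its range is refused whole. OPENING is the gripper's target within -1 to 1 (fully open at 1, half-way at 0, shut at -1), set as the call begins (- or left out, the last holds). The fingers move at their own pace and stop on an object; FORCE is the grip in N (left out, the last holds). Time passes only in rows, so rows that repeat a pose let the fingers close. It gives the time, the measured TCP pose, the force and the opening at its end, in the units of the state.
- sensors.observe(): the state, without advancing time (a new reading comes with each control period).
- grab_frame(name): name is "scene" or "top"; returns (picture, depth): 400x640x3 uint8, red, green, blue; 400x640 float32, m along the optical axis (not along the pixel's ray), 0 where there is no reading.
- camera_info(name): a dict with "fx", "fy", "cx", "cy" (pixels), "k1" (the pictures are not rectified: a ray, as slopes to the right and down, at radius r is drawn at 1 + k1 r^2 times it, then the intrinsics apply), "rvec" (rotation vector, rad) and "tvec" (3), from world to camera coordinates, as OpenCV has them. Camera axes: x right, y down, z forward; pixel columns grow to the right and rows downward; lengths in m; the calibration is good to about 2 mm. A picture is of the moment at which its call begins. camera_info takes no time and is no camera call.
- finish_job(): hands the job in, once; it reports no verdict.
The state is a dict: "time": time; "joint_pos": joint angles; "joint_velocities": joint speeds; "effort": joint torques, N m; "eef_pos": TCP position; "tcp_rot": TCP orientation; "wrist_force": force on the tool from outside, world axes, zero at the start; "wrist_torque": the same for the moment, N m; "gripper_width": finger opening in m.
Only numpy, scipy, OpenCV 4.12 (cv2) and the standard library are available. Lean on these libraries where they do the work, as an engineer would, in place of code of your own. Each camera call takes 0.05 s, during which the arm holds its last target.

## Working session

There is one attempt and no reset: what is moved stays moved. The work goes in short steps, Python scripts to look and compute and a shell command to move; the robot and the scene stay as the last step left them, time stands still between calls to the robot, and variables do not carry over. Pictures are saved under pics/ and viewed, and the job is handed in when it is done.

```bash
mkdir -p pics
cat > h.py <<'E'
import numpy as np, cv2
from plant import sensors, grab_frame, camera_info
def cam(n):
    c=camera_info(n);R=cv2.Rodrigues(np.array(c['rvec'],float))[0];t=np.array(c['tvec'],float).ravel();return c,R,t
def dist(c): return np.array([[c['fx'],0,c['cx']],[0,c['fy'],c['cy']],[0,0,1]],float),np.array([c['k1'],0,0,0],float)
def ray(n,uv):
    c,R,t=cam(n);K,D=dist(c)
    p=cv2.undistortPoints(np.array(uv,float).reshape(-1,1,2),K,D).reshape(-1,2)
    d=np.c_[p,np.ones(len(p))]
    return -R.T@t,d@R
def onplane(n,uv,z):
    o,d=ray(n,uv);s=(z-o[2])/d[:,2];return o+d*s[:,None]
def pts(n,depth):
    v,u=np.mgrid[0:400,0:640];o,d=ray(n,np.c_[u.ravel(),v.ravel()])
    return (o+d*depth.reshape(-1,1)).reshape(400,640,3)
def proj(n,P):
    c,R,t=cam(n);K,D=dist(c);return cv2.projectPoints(np.array(P,float).reshape(-1,1,3),np.array(c['rvec'],float),t,K,D)[0].reshape(-1,2)
E
python3 - <<'E'
from h import *
for n in('scene','top'):
    im,d=grab_frame(n);cv2.imwrite(f'pics/{n}0.png',im[...,::-1]);np.savez(f'{n}0.npz',im=im,d=d);c,R,t=cam(n);print(n,c,-R.T@t)
s=sensors.observe();print(s)
E
```

```text
scene {'fx': 377.454233920062, 'fy': 377.454233920062, 'cx': 309.65365638146886, 'cy': 196.9622838968142, 'k1': -0.013264469445785501, 'rvec': array([ 0.55759544, -2.53322613,  1.33073691]), 'tvec': array([0.40821367, 0.1708434 , 0.68054041])} [0.15689692 0.5913244  0.53355404]
top {'fx': 466.86142679325235, 'fy': 466.86142679325235, 'cx': 316.9746187074091, 'cy': 195.3474933786355, 'k1': -0.018895601824707772, 'rvec': array([ 2.15136523, -2.20095212,  0.08649606]), 'tvec': array([-0.0226015 ,  0.46316007,  0.85143756])} [ 0.38941307 -0.0362877   0.88713846]
{'time': 0.1, 'joint_pos': array([ 1.23710789e+00,  2.64642933e-01,  1.60521487e+00,  4.17804239e-07,
        1.27371356e+00, -3.68978626e-02]), 'joint_velocities': array([ 8.92387513e-06, -1.85597616e-03, -3.69593470e-03, -1.08335692e-04,
        1.37886078e-03, -6.35617256e-04]), 'effort': array([ 8.11988357e-04, -5.03623545e+01, -3.58068788e+01,  7.32787815e-02,
        2.33865943e-02, -9.02412967e-05]), 'eef_pos': array([0.19719716, 0.64488714, 0.23754821]), 'tcp_rot': array([ 1.47851235e-01,  9.89009117e-01, -9.72379640e-04, -1.82469191e-04]), 'wrist_force': array([ 0.04138485,  0.07915659, -0.17243344]), 'wrist_torque': array([-0.0501246 ,  0.0328309 ,  0.04703708]), 'gripper_width': 0.08827560406339487}
```

View pics/scene0.png

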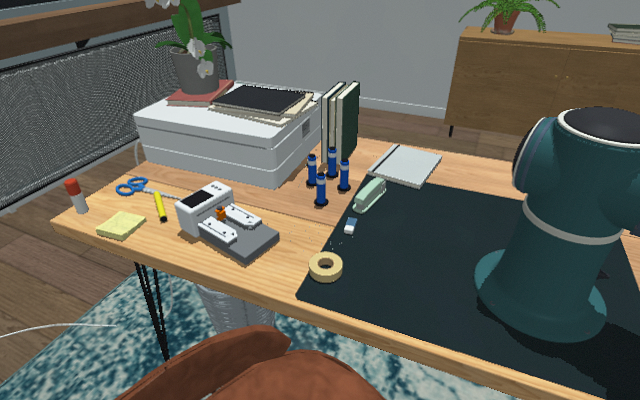

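View pics/top0.png

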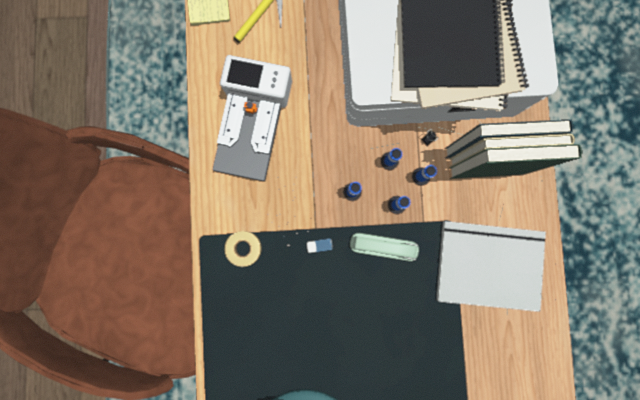

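Top view: four blue barrels at about (353,190), (400,204), (424,175), (391,158). The dock's apron is at (241,158), with the stop at (250,107). In the bystander row the tape is at (242,249), the eraser at (320,246) and the stapler at (385,247). The barrel with the largest y should be the one at (353,190), so I'll measure it.

Run:
```python
from h import *
for n in('top','scene'):
    z=np.load(n+'0.npz');im=z['im'];P=pts(n,z['d']);hsv=cv2.cvtColor(im,cv2.COLOR_RGB2HSV)
    for name,lo,hi in(('blue',(108,130,50),(125,255,255)),('orange',(5,180,120),(17,255,255))):
        m=cv2.inRange(hsv,lo,hi);k,l,st,ce=cv2.connectedComponentsWithStats(m)
        for i in range(1,k):
            if st[i,4]>12:
                q=P[l==i];q=q[q[:,2]>0.01]
                if len(q): print(n,name,st[i],ce[i].round(1),np.percentile(q,[5,50,95],axis=0).round(3).tolist())
# zooms
for n,(x,y,w,h) in(('top',(200,40,230,190)),('scene',(160,140,210,140))):
    im=np.load(n+'0.npz')['im'][y:y+h,x:x+w,::-1];cv2.imwrite(f'pics/{n}z.png',cv2.resize(im,None,fx=3.4,fy=3.1 if n=='top' else 3.4,interpolation=cv2.INTER_CUBIC)[:600,:800])
P=pts('top',np.load('top0.npz')['d'])
for u,v in((353,190),(400,204),(424,175),(391,158),(241,158),(227,125),(260,80),(255,170),(385,247),(243,235),(450,270),(540,150)): print(u,v,P[v,u].round(4))
```

```text
top blue [390 149  11  12  41] [394.2 155.5] [[0.518, -0.179, 0.078], [0.522, -0.169, 0.08], [0.535, -0.163, 0.084]]
top blue [384 156  11  10  57] [387.9 161.5] [[0.517, -0.174, 0.011], [0.52, -0.164, 0.031], [0.529, -0.161, 0.053]]
top blue [424 165  12  12  48] [428.3 171.7] [[0.487, -0.238, 0.077], [0.492, -0.227, 0.08], [0.504, -0.221, 0.084]]
top blue [416 170  11  12  63] [419.7 176.5] [[0.485, -0.23, 0.013], [0.491, -0.222, 0.033], [0.501, -0.22, 0.051]]
top blue [349 182  12  12  55] [354.2 188.1] [[0.46, -0.108, 0.077], [0.467, -0.098, 0.081], [0.478, -0.089, 0.085]]
top blue [347 191   8   6  18] [349.3 194.4] [[0.459, -0.1, 0.014], [0.462, -0.092, 0.029], [0.467, -0.089, 0.042]]
top blue [398 197  11  11  42] [401.5 202.4] [[0.434, -0.189, 0.078], [0.44, -0.178, 0.08], [0.451, -0.173, 0.084]]
top blue [391 200   8  10  39] [393.9 205.2] [[0.433, -0.178, 0.014], [0.439, -0.174, 0.031], [0.448, -0.172, 0.048]]
top orange [246 104  11   9  52] [251.5 108.8] [[0.616, 0.076, 0.038], [0.621, 0.081, 0.055], [0.626, 0.092, 0.06]]
scene blue [328 148   8   5  28] [331.6 150.5] [[0
[... 594 characters left out ...]
] [[0.433, -0.183, 0.012], [0.439, -0.176, 0.034], [0.448, -0.172, 0.055]]
scene orange [ 65 179  12   7  59] [ 70.  181.8] [[0.976, 0.159, 0.083], [0.984, 0.17, 0.086], [0.995, 0.179, 0.088]]
scene orange [215 207  11  13  66] [220.3 213.4] [[0.617, 0.08, 0.035], [0.622, 0.091, 0.051], [0.63, 0.095, 0.06]]
353 190 [ 0.4649 -0.0958  0.0841]
400 204 [ 0.4389 -0.1764  0.0823]
424 175 [ 0.4897 -0.2224  0.0714]
391 158 [ 0.5202 -0.1644  0.0778]
241 158 [0.5356 0.1074 0.0236]
227 125 [0.5961 0.131  0.0356]
260 80 [0.6681 0.0642 0.0718]
255 170 [0.5124 0.0815 0.023 ]
385 247 [ 0.3646 -0.1531  0.0447]
243 235 [0.3919 0.1057 0.0195]
450 270 [ 0.3186 -0.2762  0.0146]
540 150 [ 0.5085 -0.3706  0.1946]
```

View pics/topz.png

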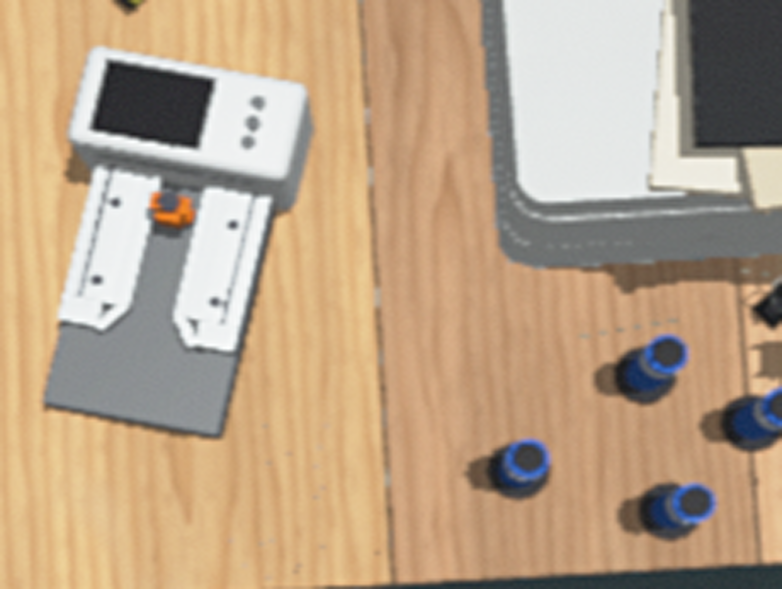

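View pics/scenez.png

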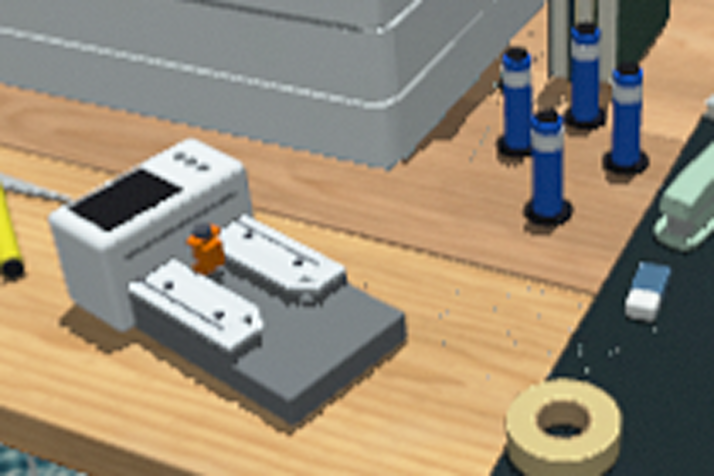

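Zoomed: the target barrel stands alone with its top at about (0.467,-0.097,0.084). The slot runs from the apron up to the orange stop. Next I fit the dock frame and the barrel axis.

Run:
```python
from h import *
from scipy.optimize import least_squares
# barrel axis from both views
for n in('top','scene'):
    z=np.load(n+'0.npz');P=pts(n,z['d']).reshape(-1,3)
    q=P[(np.abs(P[:,0]-.467)<.025)&(np.abs(P[:,1]+.097)<.025)&(P[:,2]>.012)&(P[:,2]<.077)]
    f=least_squares(lambda c:np.hypot(q[:,0]-c[0],q[:,1]-c[1])-.011,[.467,-.097],loss='soft_l1',f_scale=.001)
    t=P[(np.abs(P[:,0]-.467)<.025)&(np.abs(P[:,1]+.097)<.025)&(P[:,2]>.08)]
    print(n,len(q),f.x.round(4),np.sqrt(np.mean(f.fun**2)).round(4),'top',((t.max(0)+t.min(0))/2).round(4),len(t), t[:,2].max())
# dock: plate top
for n in('top','scene'):
    z=np.load(n+'0.npz');im=z['im'];P=pts(n,z['d']);hsv=cv2.cvtColor(im,cv2.COLOR_RGB2HSV)
    box=(P[...,0]>.48)&(P[...,0]<.72)&(P[...,1]>0.0)&(P[...,1]<.2)
    plate=box&(P[...,2]>.033)&(P[...,2]<.0415)&(hsv[...,1]<40)&(hsv[...,2]>150)
    fl=box&(P[...,2]>.018)&(P[...,2]<.0295)&(hsv[...,1]<60)
    hs=box&(P[...,2]>.07)&(P[...,2]<.08)
    for nm,m in(('plate',plate),('floor',fl),('hous',hs)):
        m=m.astype(np.uint8);q=P[m>0];print(n,nm,len(q),q[:,2].mean().round(4))
        k,l,st,ce=cv2.connectedComponentsWithStats(m)
        for i in range(1,k):
            if st[i,4]>60:
                r=cv2.minAreaRect((P[l==i][:,:2]*1000).astype(np.float32));print('  ',st[i],np.round(r[0],1),np.round(r[1],1),round(r[2],2),cv2.boxPoints(r).round(1).tolist())
```

```text
top 47 [ 0.4699 -0.0991] 0.0004 top [ 0.4695 -0.0986  0.0837] 91 0.08744846282918228
scene 224 [ 0.4709 -0.1011] 0.001 top [ 0.4696 -0.0994  0.0838] 39 0.0869946863066377
top plate 1883 0.0376
   [217  93  30  54 939] [605.5 120.9] [37.7 98. ] 76.68 [[553.5, 113.80000305175781], [648.9000244140625, 91.30000305175781], [657.5, 127.9000015258789], [562.2000122070312, 150.5]]
   [252 100  28  54 944] [592.1  62.6] [38.8 97.8] 75.93 [[539.9000244140625, 55.70000076293945], [634.7999877929688, 31.899999618530273], [644.2000122070312, 69.5], [549.4000244140625, 93.30000305175781]]
top floor 2128 0.0245
   [ 213   98   64   83 2072] [575.4  97. ] [ 98.5 148.2] 76.72 [[491.8999938964844, 66.0999984741211], [636.2000122070312, 32.099998474121094], [658.7999877929688, 127.9000015258789], [514.5, 161.89999389648438]]
top hous 2081 0.0748
   [ 220   55   71   44 2081] [675.3  73.1] [120.1  60.1] 77.01 [[632.5, 21.399999618530273], [691.0, 7.900000095367432], [718.0, 124.9000015258789], [659.5, 138.39999389648438]]
scene plate 903 0.0384
   [225 203  36  22 415] [592.   62.1] [36.9 96.9] 76.29 [[540.5, 55.599998474121094], [634.7000122070312, 32.599998474121094], [643.4000244140625, 68.5], [549.2999877929688, 91.5]]
   [198 216  39  27 488] [606.1 121.2] [37.7 96. ] 76.94 [[555.0999755859375, 113.69999694824219], [648.5999755859375, 92.0], [657.2000122070312, 128.8000030517578], [563.7000122070312, 150.39999389648438]]
scene floor 1416 0.025
   [ 179  215  100   45 1406] [603.   96.7] [102.2 209. ] 80.71 [[491.6000061035156, 63.099998474121094], [697.9000244140625, 29.299999237060547], [714.4000244140625, 130.1999969482422], [508.1000061035156, 164.0]]
scene hous 857 0.0754
   [174 181  58  33 857] [675.5  75.3] [118.2  61.1] 75.88 [[631.4000244140625, 25.399999618530273], [690.7000122070312, 10.5], [719.5, 125.19999694824219], [660.2999877929688, 140.10000610351562]]
```

```bash
cat >> h.py <<'E'
from scipy.spatial.transform import Rotation as Ro
A=np.deg2rad(-13.3);DX=np.array([np.cos(A),np.sin(A),0]);DY=np.array([-DX[1],DX[0],0]);O=np.array([.5857,.09485,0])
def W(x,y,z): return O+DX*x+DY*y+np.array([0,0,z])
def D(p): p=np.array(p)-O;return np.array([p@DX,p@DY,p[2]])
RT=np.c_[-DX,DY,[0,0,-1]]
def to(p):
    s=sensors.observe();R=Ro.from_quat(s['tcp_rot'])
    print('slide cm',(R.inv().apply(np.array(p)-s['eef_pos'])*100).round(2),'ang',(R.inv()*Ro.from_matrix(RT)).as_rotvec().round(4),'dock',(D(s['eef_pos'])*1000).round(1),'t',round(s['time'],2))
E
python3 - <<'E'
from h import *
to([.470,-.0995,.14])
for n in('top','scene'):
    z=np.load(n+'0.npz');im=z['im'];P=pts(n,z['d']);hsv=cv2.cvtColor(im,cv2.COLOR_RGB2HSV)
    m=cv2.inRange(hsv,(5,150,100),(17,255,255))>0;q=P[m];q=q[(q[:,2]>.042)&(q[:,2]<.07)&(q[:,0]<.7)]
    d=(q-O)@np.c_[DX,DY]*1000;print(n,np.percentile(d,[0,5,50,95,100],axis=0).round(1).tolist())
E
```

```text
slide cm [-47.86 -63.19   9.88] ang [-0.002  -0.0001 -0.0647] dock [-504.6  445.9  237.5] t 0.1
top [[31.4, -10.9], [32.3, -9.5], [36.3, -3.7], [44.3, 7.8], [45.8, 9.4]]
scene [[30.7, -10.0], [31.6, -6.5], [36.1, 4.6], [44.1, 9.5], [45.5, 10.8]]
```

```bash
python3 -m pendant '{"slide":[[-2,-2.6,0],[-4.5,-6,0],[-7.2,-9.4,0],[-9.6,-12.6,0],[-12,-15.8,0]],"angular":[[0,0,0],[0,0,0],[0,0,0],[0,0,0],[0,0,0]]}' 0.15 15
python3 -m pendant '{"slide":[[-2.4,-3.15,0],[-4.8,-6.3,0],[-7.2,-9.5,0],[-9.6,-12.6,0],[-12,-15.8,0]],"angular":[[0,0,0],[0,0,0],[0,0,0],[0,0,0],[0,0,0]]}'
python3 -c "
from h import *
to([.470,-.0995,.14])"
```

```text
time: 0.52
eef_pos: [0.266, 0.4572, 0.2379]
tcp_rot: [0.147, 0.989, -0.001, -0.0]
wrist_force: [1.1, -0.4, 0.4]
gripper_width: 0.0571
time: 0.93
eef_pos: [0.3344, 0.2712, 0.2384]
tcp_rot: [0.148, 0.989, -0.0, -0.0]
wrist_force: [0.3, -0.7, -0.3]
gripper_width: 0.0508
slide cm [-23.79 -31.5    9.84] ang [-0.0002 -0.     -0.064 ] dock [-285.1  113.8  238.4] t 0.93
```

```bash
python3 -m pendant '{"slide":[[-2.4,-3.15,0],[-4.8,-6.3,0],[-7.2,-9.5,0],[-9.6,-12.6,0],[-12,-15.8,0]],"angular":[[0,0,0],[0,0,0],[0,0,0],[0,0,0],[0,0,0]]}'
python3 -m pendant '{"slide":[[-2.4,-3.15,0],[-4.8,-6.3,0],[-7.2,-9.5,0],[-9.6,-12.6,0],[-11.6,-15.5,0]],"angular":[[0,0,-0.02],[0,0,-0.04],[0,0,-0.064],[0,0,-0.064],[0,0,-0.064]]}'
python3 -m pendant '{"slide":[[0,0,3],[0,0,6],[0,0,9],[0,0,9],[0,0,9]],"angular":[[0,0,0],[0,0,0],[0,0,0],[0,0,0],[0,0,0]]}'
python3 - <<'E'
from h import *
to([.470,-.0995,.029])
for n in('top','scene'):
    im,d=grab_frame(n);np.savez(f'{n}1.npz',im=im,d=d);
    x,y,w,h=(280,110,200,150) if n=='top' else (240,90,200,150)
    cv2.imwrite(f'pics/{n}1.png',cv2.resize(im[y:y+h,x:x+w,::-1],None,fx=3.5,fy=3.5,interpolation=cv2.INTER_CUBIC))
E
```

```text
time: 1.35
eef_pos: [0.4029, 0.0851, 0.2386]
tcp_rot: [0.148, 0.989, 0.0, 0.0]
wrist_force: [0.6, 0.6, 0.0]
gripper_width: 0.0506
time: 1.77
eef_pos: [0.4689, -0.0976, 0.2384]
tcp_rot: [0.117, 0.993, -0.0, 0.0]
wrist_force: [1.0, 0.3, 0.2]
gripper_width: 0.0504
time: 2.18
eef_pos: [0.4666, -0.0948, 0.1469]
tcp_rot: [0.116, 0.993, 0.0, -0.003]
wrist_force: [0.6, -0.1, 1.2]
gripper_width: 0.0505
slide cm [-0.5  -0.38 11.79] ang [ 0.0001 -0.0054 -0.0009] dock [ -72.2 -212.   146.9] t 2.18
```

View pics/scene1.png

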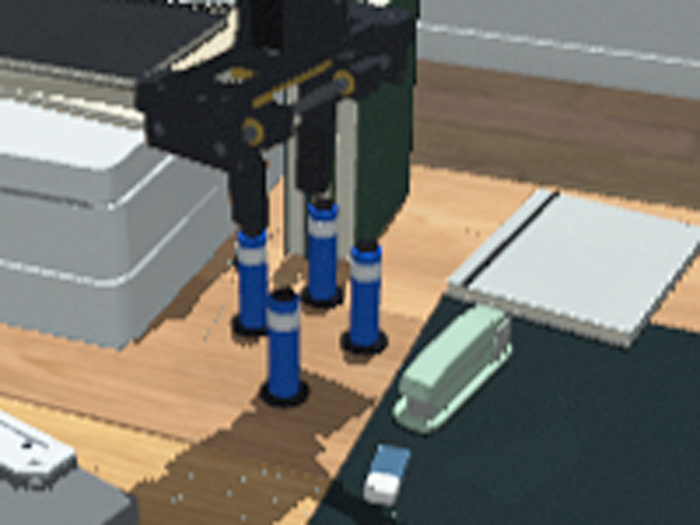

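View pics/top1.png

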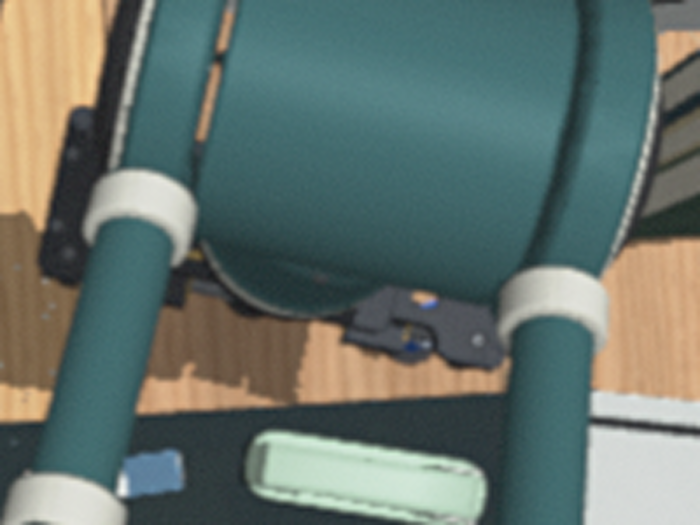

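The scene view shows the open fingers straddling the target barrel ((285,345) in the crop), with the neighbours untouched. Settle, then descend.

```bash
python3 -m pendant '{"slide":[[0,0,0],[0,0,0],[0,0,0]],"angular":[[0,0,0],[0,0,0],[0,0,0]]}'
python3 -c "
from h import *
to([.470,-.0995,.029])"
```

```text
time: 2.53
eef_pos: [0.4698, -0.0953, 0.1505]
tcp_rot: [0.116, 0.993, -0.0, 0.002]
wrist_force: [-0.2, 1.1, 0.3]
gripper_width: 0.0503
slide cm [-0.07 -0.4  12.15] ang [-0.0001  0.0032 -0.0002] dock [ -69.  -211.7  150.5] t 2.53
```

```bash
python3 -m pendant '{"slide":[[-0.07,-0.4,0],[-0.07,-0.4,2.5],[-0.07,-0.4,4.5],[-0.07,-0.4,6],[-0.07,-0.4,7]],"angular":[[0,0,0],[0,0,0],[0,0,0],[0,0,0],[0,0,0]]}'
python3 -m pendant '{"slide":[[0,0,0.5],[0,0,1],[0,0,1],[0,0,1],[0,0,1]],"angular":[[0,0,0],[0,0,0],[0,0,0],[0,0,0],[0,0,0]]}'
python3 -c "
from h import *
to([.470,-.0995,.029])"
```

```text
time: 2.95
eef_pos: [0.4676, -0.0993, 0.0774]
tcp_rot: [0.116, 0.993, 0.0, -0.001]
wrist_force: [-0.2, 0.2, 0.7]
gripper_width: 0.0509
time: 3.37
eef_pos: [0.4692, -0.0995, 0.0696]
tcp_rot: [0.116, 0.993, -0.0, 0.001]
wrist_force: [-0.2, 0.3, -0.5]
gripper_width: 0.0508
slide cm [-0.07  0.02  4.06] ang [-0.      0.0017 -0.0006] dock [ -68.6 -215.9   69.6] t 3.37
```

```bash
python3 -m pendant '{"slide":[[0,0,1.5],[0,0,3],[0,0,4.1],[0,0,4.1],[0,0,4.1]],"angular":[[0,0,0],[0,0,0],[0,0,0],[0,0,0],[0,0,0]]}'
python3 -m pendant '{"slide":[[0,0,0],[0,0,0],[0,0,0]],"angular":[[0,0,0],[0,0,0],[0,0,0]]}'
python3 - <<'E'
from h import *
to([.470,-.0995,.029])
im,d=grab_frame('scene');np.savez('scene2.npz',im=im,d=d);x,y,w,h=(240,90,200,150)
cv2.imwrite('pics/scene2.png',cv2.resize(im[y:y+h,x:x+w,::-1],None,fx=3.5,fy=3.5,interpolation=cv2.INTER_CUBIC))
E
```

```text
time: 3.78
eef_pos: [0.468, -0.0992, 0.0275]
tcp_rot: [0.116, 0.993, 0.0, -0.001]
wrist_force: [0.3, -0.4, -0.2]
gripper_width: 0.0501
time: 4.03
eef_pos: [0.4692, -0.0995, 0.0286]
tcp_rot: [0.116, 0.993, -0.0, 0.001]
wrist_force: [0.0, -0.3, 0.2]
gripper_width: 0.0506
slide cm [-0.08  0.02 -0.04] ang [-0.      0.0017 -0.0007] dock [ -68.7 -215.9   28.6] t 4.03
```

View pics/scene2.png

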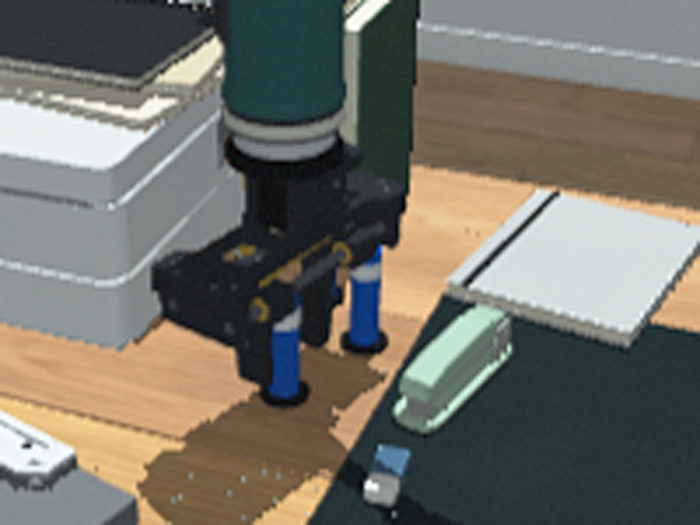

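Fingers straddle the barrel at its column (285,345), nothing else touched. Close.

```bash
python3 -m pendant '{"slide":[[0,0,0],[0,0,0],[0,0,0],[0,0,0],[0,0,0]],"angular":[[0,0,0],[0,0,0],[0,0,0],[0,0,0],[0,0,0]]}' -1 12
python3 -m pendant '{"slide":[[0,0,0],[0,0,0]],"angular":[[0,0,0],[0,0,0]]}'
python3 -c "
from h import *
to([.470,-.0995,.029])"
```

```text
time: 4.5
eef_pos: [0.4684, -0.0993, 0.0277]
tcp_rot: [0.116, 0.993, -0.0, 0.0]
wrist_force: [-0.3, 0.6, 1.2]
gripper_width: 0.0216
time: 4.67
eef_pos: [0.4684, -0.0993, 0.0277]
tcp_rot: [0.116, 0.993, -0.0, -0.0]
wrist_force: [-0.6, 0.7, 0.6]
gripper_width: 0.0219
slide cm [-0.16  0.02 -0.13] ang [-0.     -0.     -0.0007] dock [ -69.5 -215.9   27.7] t 4.67
```

```bash
python3 -m pendant '{"slide":[[0,0,-1],[0,0,-3],[0,0,-5],[0,0,-7],[0,0,-8]],"angular":[[0,0,0],[0,0,0],[0,0,0],[0,0,0],[0,0,0]]}'
python3 -m pendant '{"slide":[[-0.1,2,0],[-0.2,5,0],[-0.4,8,0],[-0.6,11,0],[-0.7,13,0]],"angular":[[0,0,0],[0,0,0],[0,0,0],[0,0,0],[0,0,0]]}'
python3 -m pendant '{"slide":[[0,3,0],[0,6,0],[0,8,0],[0,8.5,0],[0,8.5,0]],"angular":[[0,0,0],[0,0,0],[0,0,0],[0,0,0],[0,0,0]]}'
python3 -m pendant '{"slide":[[0,0,0],[0,0,0],[0,0,0]],"angular":[[0,0,0],[0,0,0],[0,0,0]]}'
python3 - <<'E'
from h import *
to(W(-.062,0,.0277+.035))
for n in('top','scene'):
    im,d=grab_frame(n);np.savez(n+'3.npz',im=im,d=d);x,y,w,h=(140,110,200,150) if n=='scene' else (180,50,200,150)
    cv2.imwrite(f'pics/{n}3.png',cv2.resize(im[y:y+h,x:x+w,::-1],None,fx=3.5,fy=3.5,interpolation=cv2.INTER_CUBIC))
E
```

```text
time: 5.08
eef_pos: [0.4698, -0.0996, 0.1107]
tcp_rot: [0.116, 0.993, -0.0, 0.002]
wrist_force: [-0.1, -0.2, 0.3]
gripper_width: 0.0214
time: 5.5
eef_pos: [0.5056, 0.0276, 0.108]
tcp_rot: [0.116, 0.993, 0.0, 0.0]
wrist_force: [0.3, 0.0, -0.6]
gripper_width: 0.0216
time: 5.92
eef_pos: [0.5248, 0.1095, 0.1076]
tcp_rot: [0.115, 0.993, -0.0, -0.0]
wrist_force: [-0.4, 0.5, -0.2]
gripper_width: 0.0215
time: 6.17
eef_pos: [0.5244, 0.1071, 0.1076]
tcp_rot: [0.117, 0.993, -0.0, -0.0]
wrist_force: [-0.2, -0.2, -1.0]
gripper_width: 0.0214
slide cm [-0.05  0.22  4.49] ang [-0.0005 -0.0004 -0.002 ] dock [-62.5  -2.1 107.6] t 6.17
```

View pics/scene3.png

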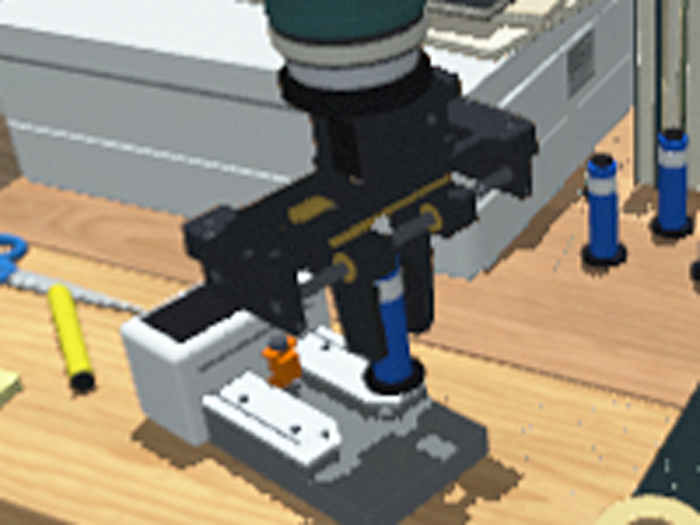

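View pics/top3.png

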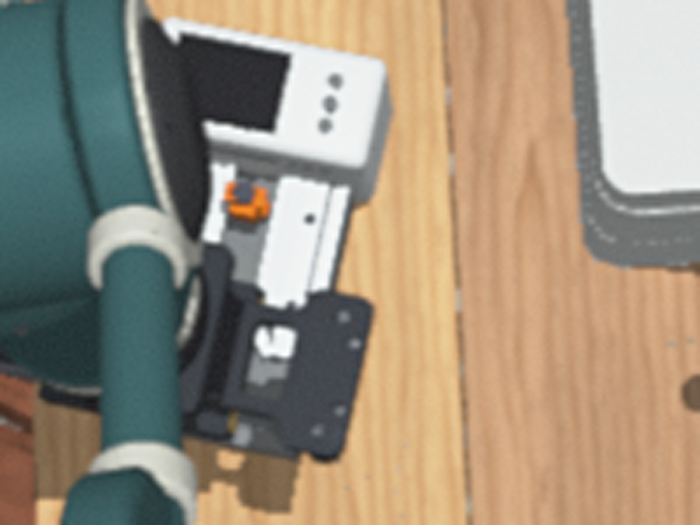

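Barrel held upright over the apron, flange at (395,380) in the scene crop. Measure its actual axis and bottom height.

```bash
cat > ax.py <<'E'
from h import *
from scipy.optimize import least_squares
def axis(f,g,z0,n='scene',im=None,d=None):
    if im is None: z=np.load(f);im,d=z['im'],z['d']
    P=pts(n,d);hsv=cv2.cvtColor(im,cv2.COLOR_RGB2HSV)
    m=(cv2.inRange(hsv,(105,120,40),(128,255,255))>0)&(np.hypot(P[...,0]-g[0],P[...,1]-g[1])<.03)
    q=P[m]
    r=least_squares(lambda c:np.hypot(q[:,0]-c[0]-c[2]*(q[:,2]-z0),q[:,1]-c[1]-c[3]*(q[:,2]-z0))-.011,[g[0],g[1],0,0],loss='soft_l1',f_scale=.001)
    a=(D([r.x[0],r.x[1],z0])*1000).round(2);t=r.x[2:4]@np.c_[DX,DY][:2]
    print(n,len(q),'axis dock mm',a,'tilt deg dx,dy',np.rad2deg(t).round(2),'blue z',np.percentile(q[:,2],[1,99]).round(4))
    k=(np.hypot(P[...,0]-g[0],P[...,1]-g[1])<.023)&(hsv[...,2]<60)&(P[...,2]<z0)
    if k.any(): print('  flange z',np.percentile(P[k][:,2],[2,50,98]).round(4))
E
python3 - <<'E'
from ax import *
p=sensors.observe()['eef_pos']
axis('scene3.npz',p,p[2]);axis('top3.npz',p,p[2],'top') if 0 else None
axis('scene2.npz',[.4695,-.0995],.03)
axis('scene0.npz',[.4695,-.0995],.03)
E
```

```text
scene 210 axis dock mm [-59.82  -2.59 107.67] tilt deg dx,dy [0.04 0.16] blue z [0.0846 0.1569]
  flange z [0.0811 0.0851 0.1011]
scene 163 axis dock mm [ -66.98 -216.72   30.  ] tilt deg dx,dy [0.56 0.74] blue z [0.0045 0.0814]
  flange z [-0.0003  0.005   0.0081]
scene 198 axis dock mm [ -66.77 -217.11   30.  ] tilt deg dx,dy [ 0.19 -0.46] blue z [0.0051 0.0814]
  flange z [-0.      0.0054  0.0073]
```

```bash
python3 -m pendant '{"slide":[[0,0.24,1],[0,0.24,2.5],[0,0.24,4],[0,0.24,4.8],[0,0.24,4.8]],"angular":[[0,0,-0.002],[0,0,-0.002],[0,0,-0.002],[0,0,-0.002],[0,0,-0.002]]}'
python3 -m pendant '{"slide":[[0,0,0],[0,0,0],[0,0,0],[0,0,0]],"angular":[[0,0,0],[0,0,0],[0,0,0],[0,0,0]]}'
python3 - <<'E'
from ax import *
to(W(-.062,0,.0277+.0265))
im,d=grab_frame('scene');p=sensors.observe()['eef_pos'];axis(0,p,p[2],'scene',im,d)
x,y,w,h=(140,110,200,150)
cv2.imwrite('pics/scene4.png',cv2.resize(im[y:y+h,x:x+w,::-1],None,fx=3.5,fy=3.5,interpolation=cv2.INTER_CUBIC))
E
```

```text
time: 6.68
eef_pos: [0.5231, 0.1101, 0.057]
tcp_rot: [0.115, 0.993, -0.001, -0.002]
wrist_force: [-0.1, 0.3, -1.3]
gripper_width: 0.0217
time: 7.02
eef_pos: [0.5262, 0.1108, 0.0606]
tcp_rot: [0.115, 0.993, 0.0, 0.001]
wrist_force: [-0.6, -0.2, -0.8]
gripper_width: 0.0218
slide cm [ 0.04 -0.18  0.64] ang [0.0007 0.0017 0.0013] dock [-61.6   1.8  60.6] t 7.02
scene 183 axis dock mm [-59.07   1.04  60.56] tilt deg dx,dy [0.03 0.44] blue z [0.0379 0.1111]
  flange z [0.025  0.038  0.0407]
```

View pics/scene4.png

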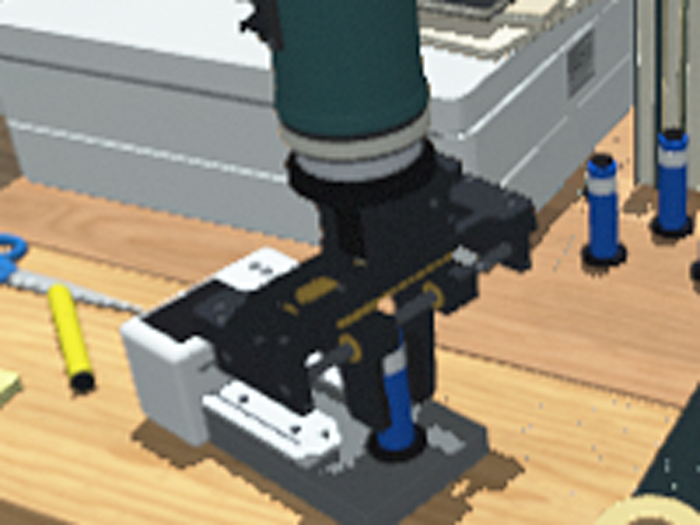

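```bash
python3 -m pendant '{"slide":[[0,-0.12,0.3],[0,-0.12,0.5],[0,-0.12,0.5],[0,-0.12,0.5]],"angular":[[0,0,0.001],[0,0,0.001],[0,0,0.001],[0,0,0.001]]}'
python3 -m pendant '{"slide":[[0,0,0.1],[0,0,0.1],[0,0,0.1]],"angular":[[0,0,0],[0,0,0],[0,0,0]]}'
python3 -m pendant '{"slide":[[0,0,0.1],[0,0,0.1],[0,0,0.1]],"angular":[[0,0,0],[0,0,0],[0,0,0]]}'
python3 -m pendant '{"slide":[[0,0,0.1],[0,0,0.1],[0,0,0.1]],"angular":[[0,0,0],[0,0,0],[0,0,0]]}'
python3 - <<'E'
from h import *
to(W(-.062,0,.0277+.0265))
E
```

```text
time: 7.4
eef_pos: [0.5248, 0.1094, 0.0544]
tcp_rot: [0.116, 0.993, -0.0, -0.0]
wrist_force: [0.7, 0.2, -0.5]
gripper_width: 0.0215
time: 7.65
eef_pos: [0.525, 0.1095, 0.0536]
tcp_rot: [0.116, 0.993, -0.0, -0.0]
wrist_force: [0.1, -0.2, -0.9]
gripper_width: 0.0215
time: 7.9
eef_pos: [0.5252, 0.1095, 0.0528]
tcp_rot: [0.116, 0.993, 0.0, 0.0]
wrist_force: [-0.2, -0.4, -0.7]
gripper_width: 0.0215
time: 8.15
eef_pos: [0.5253, 0.1095, 0.0527]
tcp_rot: [0.116, 0.993, -0.0, 0.0]
wrist_force: [-2.5, -0.8, 6.0]
gripper_width: 0.0217
slide cm [-0.02 -0.04 -0.15] ang [-0.      0.0001  0.0003] dock [-62.2   0.4  52.7] t 8.15
```

Floor contact felt at TCP z = 52.8 mm, which matches a 25 mm floor. Raise about 1 mm clear and enter the slot.

```bash
python3 -m pendant '{"slide":[[0,0,-0.2],[0,0,-0.2],[0,0,-0.2]],"angular":[[0,0,0],[0,0,0],[0,0,0]]}'
python3 -m pendant '{"slide":[[-0.5,0,0],[-1,0,0],[-1.5,0,0],[-2,0,0],[-2,0,0]],"angular":[[0,0,0],[0,0,0],[0,0,0],[0,0,0],[0,0,0]]}'
python3 - <<'E'
from ax import *
to(W(-.02,0.0005,.0537))
im,d=grab_frame('scene');p=sensors.observe()['eef_pos'];axis(0,p,p[2],'scene',im,d)
x,y,w,h=(140,110,200,150)
cv2.imwrite('pics/scene5.png',cv2.resize(im[y:y+h,x:x+w,::-1],None,fx=3.5,fy=3.5,interpolation=cv2.INTER_CUBIC))
E
```

```text
time: 8.4
eef_pos: [0.5251, 0.1095, 0.0537]
tcp_rot: [0.116, 0.993, 0.0, 0.0]
wrist_force: [0.3, -0.0, -1.2]
gripper_width: 0.0218
time: 8.82
eef_pos: [0.5461, 0.1046, 0.0539]
tcp_rot: [0.116, 0.993, 0.0, 0.001]
wrist_force: [-0.3, 0.3, 0.3]
gripper_width: 0.0214
slide cm [-2.08  0.01  0.02] ang [ 0.0003  0.0012 -0.0001] dock [-40.8   0.4  53.9] t 8.82
scene 185 axis dock mm [-38.26  -0.39  53.72] tilt deg dx,dy [-0.41  0.91] blue z [0.0305 0.1063]
  flange z [0.0254 0.0314 0.0337]
```

View pics/scene5.png

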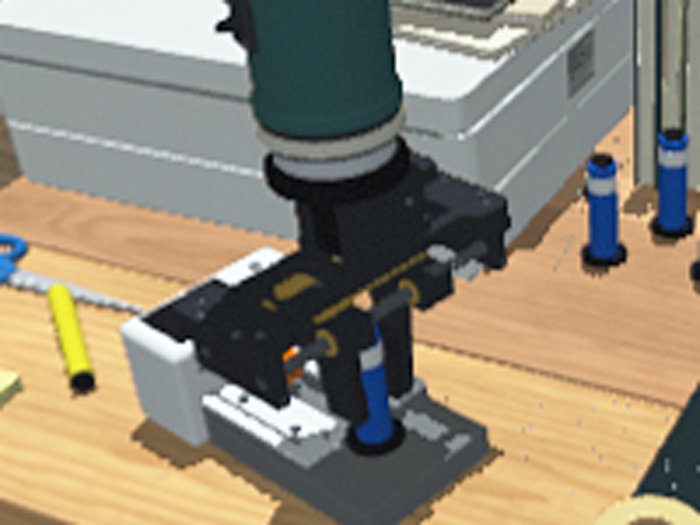

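The barrel (foot at (375,435)) is centred at the mouth. Advance in 1 cm steps, watching forces.

```bash
for i in 1 2; do :; done
python3 -m pendant '{"slide":[[-0.3,0.02,0],[-0.6,0.02,0],[-0.9,0.02,0],[-1,0.02,0],[-1,0.02,0]],"angular":[[0,0,0],[0,0,0],[0,0,0],[0,0,0],[0,0,0]]}'
python3 -m pendant '{"slide":[[-0.3,0,0],[-0.6,0,0],[-0.9,0,0],[-1,0,0],[-1,0,0]],"angular":[[0,0,0],[0,0,0],[0,0,0],[0,0,0],[0,0,0]]}'
python3 -c "
from h import *
to(W(-.02,0.0005,.0537))"
```

```text
time: 9.28
eef_pos: [0.5547, 0.1027, 0.0538]
tcp_rot: [0.116, 0.993, 0.0, 0.0]
wrist_force: [-0.3, -0.5, -0.6]
gripper_width: 0.0218
time: 9.7
eef_pos: [0.5645, 0.1004, 0.0538]
tcp_rot: [0.116, 0.993, 0.0, 0.0]
wrist_force: [-0.5, 0.1, -1.2]
gripper_width: 0.0216
slide cm [-0.19 -0.    0.01] ang [0.0001 0.0003 0.0002] dock [-21.9   0.5  53.8] t 9.7
```

```bash
python3 -m pendant '{"slide":[[-0.3,0,0],[-0.6,0,0],[-0.9,0,0],[-1,0,0],[-1,0,0]],"angular":[[0,0,0],[0,0,0],[0,0,0],[0,0,0],[0,0,0]]}'
python3 -m pendant '{"slide":[[-0.3,0,0],[-0.6,0,0],[-0.9,0,0],[-1,0,0],[-1,0,0]],"angular":[[0,0,0],[0,0,0],[0,0,0],[0,0,0],[0,0,0]]}'
python3 - <<'E'
from ax import *
to(W(0,0.0005,.0537))
im,d=grab_frame('scene');p=sensors.observe()['eef_pos'];axis(0,p,p[2],'scene',im,d)
x,y,w,h=(140,110,200,150)
cv2.imwrite('pics/scene6.png',cv2.resize(im[y:y+h,x:x+w,::-1],None,fx=3.5,fy=3.5,interpolation=cv2.INTER_CUBIC))
E
```

```text
time: 10.12
eef_pos: [0.5743, 0.0981, 0.0538]
tcp_rot: [0.116, 0.993, 0.0, 0.0]
wrist_force: [-0.7, 0.7, -0.1]
gripper_width: 0.0218
time: 10.53
eef_pos: [0.584, 0.0958, 0.0538]
tcp_rot: [0.116, 0.993, 0.0, 0.0]
wrist_force: [-0.2, 0.6, -1.4]
gripper_width: 0.0214
slide cm [-0.19 -0.01  0.01] ang [0.0001 0.0003 0.0002] dock [-1.9  0.6 53.8] t 10.53
scene 181 axis dock mm [ 0.72 -0.   53.71] tilt deg dx,dy [0.06 0.4 ] blue z [0.0307 0.1064]
  flange z [0.0252 0.0307 0.0332]
```

View pics/scene6.png

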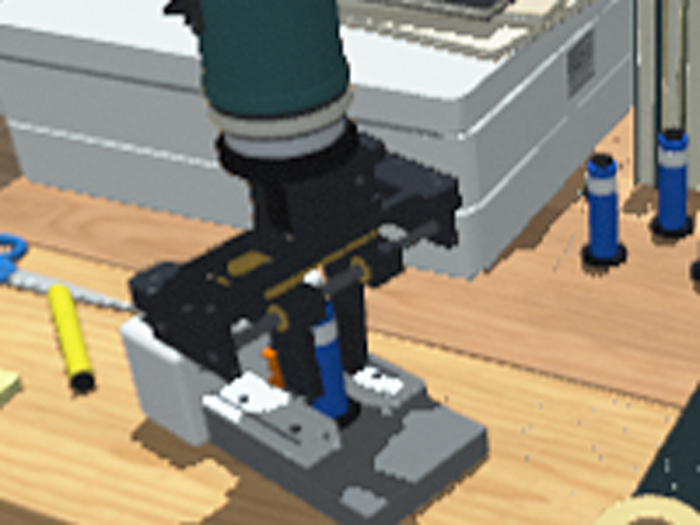

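```bash
python3 -m pendant '{"slide":[[-0.2,0,0.03],[-0.4,0,0.06],[-0.6,0,0.06],[-0.6,0,0.06]],"angular":[[0,0,0],[0,0,0],[0,0,0],[0,0,0]]}'
python3 -m pendant '{"slide":[[-0.1,0,0],[-0.2,0,0],[-0.3,0,0],[-0.3,0,0]],"angular":[[0,0,0],[0,0,0],[0,0,0],[0,0,0]]}'
python3 -m pendant '{"slide":[[-0.1,0,0],[-0.2,0,0],[-0.2,0,0]],"angular":[[0,0,0],[0,0,0],[0,0,0]]}'
python3 -c "
from h import *
to(W(0,0.0005,.0530))"
```

```text
time: 10.92
eef_pos: [0.5899, 0.0944, 0.0532]
tcp_rot: [0.116, 0.993, 0.0, 0.0]
wrist_force: [0.2, 0.6, -0.0]
gripper_width: 0.0214
time: 11.25
eef_pos: [0.5925, 0.0938, 0.0531]
tcp_rot: [0.116, 0.993, -0.0, 0.0]
wrist_force: [-0.0, -0.1, -0.8]
gripper_width: 0.0216
time: 11.5
eef_pos: [0.5945, 0.0933, 0.0532]
tcp_rot: [0.116, 0.993, 0.0, 0.0]
wrist_force: [-0.5, 0.3, -1.3]
gripper_width: 0.0214
slide cm [ 0.89 -0.    0.02] ang [0.0001 0.0002 0.0003] dock [ 8.9  0.5 53.2] t 11.5
```

```bash
python3 -m pendant '{"slide":[[-0.1,0,0],[-0.2,0,0],[-0.2,0,0]],"angular":[[0,0,0],[0,0,0],[0,0,0]]}'
python3 -m pendant '{"slide":[[-0.1,0,0],[-0.1,0,0]],"angular":[[0,0,0],[0,0,0]]}'
python3 -m pendant '{"slide":[[-0.1,0,0],[-0.1,0,0]],"angular":[[0,0,0],[0,0,0]]}'
python3 -c "
from h import *
to(W(0,0.0005,.0530));print(sensors.observe()['wrist_force']@DX)"
```

```text
time: 11.75
eef_pos: [0.5964, 0.0929, 0.0532]
tcp_rot: [0.116, 0.993, 0.0, 0.0]
wrist_force: [0.1, -1.0, -0.9]
gripper_width: 0.0214
time: 11.92
eef_pos: [0.5973, 0.0926, 0.0531]
tcp_rot: [0.116, 0.993, 0.0, 0.0]
wrist_force: [-0.4, -0.2, -0.4]
gripper_width: 0.0212
time: 12.08
eef_pos: [0.5983, 0.0924, 0.0531]
tcp_rot: [0.116, 0.993, 0.0, 0.0]
wrist_force: [0.1, 0.3, -1.2]
gripper_width: 0.0217
slide cm [ 1.28 -0.    0.01] ang [0.0001 0.0002 0.0003] dock [12.8  0.5 53.1] t 12.08
0.02111133738375677
```

Now 0.5 mm steps, one call at a time in small batches with a force check between.

```bash
python3 -m pendant '{"slide":[[-0.05,0,0],[-0.05,0,0]],"angular":[[0,0,0],[0,0,0]]}'
python3 -m pendant '{"slide":[[-0.05,0,0],[-0.05,0,0]],"angular":[[0,0,0],[0,0,0]]}'
```

```text
time: 12.25
eef_pos: [0.5987, 0.0923, 0.0531]
tcp_rot: [0.116, 0.993, -0.0, 0.0]
wrist_force: [-0.2, 0.4, -1.1]
gripper_width: 0.0219
time: 12.42
eef_pos: [0.5992, 0.0922, 0.0531]
tcp_rot: [0.116, 0.993, -0.0, 0.0]
wrist_force: [0.6, -0.2, -0.8]
gripper_width: 0.0215
```

```bash
python3 -m pendant '{"slide":[[-0.05,0,0],[-0.05,0,0]],"angular":[[0,0,0],[0,0,0]]}'
```

```text
time: 12.58
eef_pos: [0.5997, 0.0921, 0.0531]
tcp_rot: [0.116, 0.993, -0.0, 0.0]
wrist_force: [-0.1, -0.3, -0.2]
gripper_width: 0.0218
```

```bash
python3 -m pendant '{"slide":[[-0.05,0,0],[-0.05,0,0]],"angular":[[0,0,0],[0,0,0]]}'
```

```text
time: 12.75
eef_pos: [0.6002, 0.092, 0.0531]
tcp_rot: [0.116, 0.993, 0.0, 0.0]
wrist_force: [0.3, -0.6, 0.2]
gripper_width: 0.0214
```

```bash
python3 -m pendant '{"slide":[[-0.05,0,0],[-0.05,0,0]],"angular":[[0,0,0],[0,0,0]]}'
```

```text
time: 12.92
eef_pos: [0.6007, 0.0919, 0.0531]
tcp_rot: [0.116, 0.993, 0.0, 0.0]
wrist_force: [-0.0, 0.7, -0.7]
gripper_width: 0.0214
```

```bash
python3 -m pendant '{"slide":[[-0.05,0,0],[-0.05,0,0]],"angular":[[0,0,0],[0,0,0]]}'
```

```text
time: 13.08
eef_pos: [0.6011, 0.0917, 0.0531]
tcp_rot: [0.116, 0.993, -0.0, 0.0]
wrist_force: [0.2, 0.1, -0.2]
gripper_width: 0.0216
```

```bash
python3 -m pendant '{"slide":[[-0.05,0,0],[-0.05,0,0]],"angular":[[0,0,0],[0,0,0]]}'
```

```text
time: 13.25
eef_pos: [0.6017, 0.0917, 0.0532]
tcp_rot: [0.116, 0.993, 0.0, 0.0]
wrist_force: [-0.1, 0.2, -0.7]
gripper_width: 0.0213
```

```bash
python3 -m pendant '{"slide":[[-0.05,0,0],[-0.05,0,0]],"angular":[[0,0,0],[0,0,0]]}'
```

```text
time: 13.42
eef_pos: [0.6021, 0.0915, 0.0531]
tcp_rot: [0.116, 0.993, -0.0, 0.0]
wrist_force: [-1.1, -0.2, -1.0]
gripper_width: 0.0219
```

```bash
python3 -m pendant '{"slide":[[-0.05,0,0],[-0.05,0,0]],"angular":[[0,0,0],[0,0,0]]}'
```

```text
time: 13.58
eef_pos: [0.6026, 0.0914, 0.0531]
tcp_rot: [0.116, 0.993, -0.0, 0.0]
wrist_force: [0.0, 0.1, 0.9]
gripper_width: 0.0216
```

```bash
python3 -m pendant '{"slide":[[-0.05,0,0],[-0.05,0,0]],"angular":[[0,0,0],[0,0,0]]}'
```

```text
time: 13.75
eef_pos: [0.6031, 0.0913, 0.0531]
tcp_rot: [0.116, 0.993, 0.0, 0.0]
wrist_force: [0.5, -0.2, -0.9]
gripper_width: 0.0215
```

```bash
python3 -m pendant '{"slide":[[-0.05,0,0],[-0.05,0,0]],"angular":[[0,0,0],[0,0,0]]}'
```

```text
time: 13.92
eef_pos: [0.6036, 0.0912, 0.0531]
tcp_rot: [0.116, 0.993, -0.0, 0.0]
wrist_force: [-0.0, -0.7, -0.8]
gripper_width: 0.0221
```

Run:
```python
from ax import *
to(W(0,0.0005,.0530))
z0=np.load('scene0.npz')
im,d=grab_frame('scene');p=sensors.observe()['eef_pos'];axis(0,p,p[2],'scene',im,d)
x,y,w,h=(180,160,100,75)
cv2.imwrite('pics/scene7.png',cv2.resize(im[y:y+h,x:x+w,::-1],None,fx=7,fy=7,interpolation=cv2.INTER_CUBIC))
for I,dd in((z0['im'],z0['d']),(im,d)):
    P=pts('scene',dd);m=cv2.inRange(cv2.cvtColor(I,cv2.COLOR_RGB2HSV),(5,150,70),(17,255,255))>0;m&=(P[...,0]<.7)&(P[...,2]>.042)&(P[...,0]>.58);q=P[m]
    dk=(q-O)@np.c_[DX,DY]*1000;print(m.sum(),np.percentile(dk,[0,5,50,95,100],axis=0).round(1).tolist(), np.argwhere(m).min(0),np.argwhere(m).max(0))
```

```text
slide cm [ 1.82 -0.    0.01] ang [-0.      0.      0.0003] dock [18.2  0.5 53.1] t 13.92
scene 185 axis dock mm [21.01 -0.25 53.1 ] tilt deg dx,dy [0.17 0.41] blue z [0.0303 0.106 ]
  flange z [0.0263 0.0306 0.0498]
69 [[30.7, -10.0], [31.6, -6.4], [36.7, 4.3], [44.1, 9.4], [45.5, 10.8]] [206 215] [217 225]Traceback (most recent call last):
  File "<stdin>", line 9, in <module>
    return _quantile_unchecked(
        a, q, axis, out, overwrite_input, method, keepdims, weights)
    return _ureduce(a,
                    func=_quantile_ureduce_func,
    ...<5 lines>...
                    overwrite_input=overwrite_input,
                    method=method)
    r = func(a, **kwargs)
    result = _quantile(arr,
                       quantiles=q,
    ...<2 lines>...
                       out=out,
                       weights=wgt)
    slices_having_nans = np.isnan(arr[-1, ...])
                                  ~~~^^^^^^^^^
IndexError: index -1 is out of bounds for axis 0 with size 0
```

View pics/scene7.png

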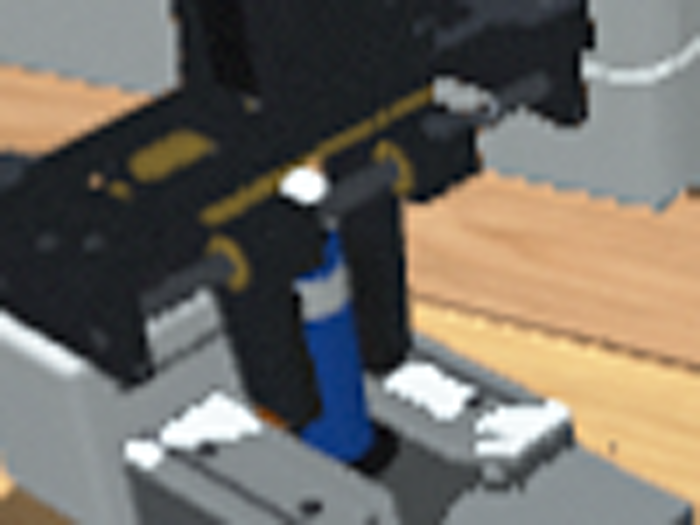

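Picture: barrel (335,390) still centred and upright in the slot, with the stop (270,415) mostly hidden just ahead. Barrel axis is about 21 mm with no contact yet, so keep feeling forward.

```bash
python3 -m pendant '{"slide":[[-0.05,0,0],[-0.05,0,0]],"angular":[[0,0,0],[0,0,0]]}'
```

```text
time: 14.13
eef_pos: [0.6041, 0.0911, 0.0531]
tcp_rot: [0.116, 0.993, 0.0, 0.0]
wrist_force: [0.2, -0.2, -0.9]
gripper_width: 0.0218
```

```bash
python3 -m pendant '{"slide":[[-0.05,0,0],[-0.05,0,0]],"angular":[[0,0,0],[0,0,0]]}'
```

```text
time: 14.3
eef_pos: [0.6045, 0.0909, 0.0531]
tcp_rot: [0.116, 0.993, -0.0, 0.0]
wrist_force: [-0.1, -0.8, -1.6]
gripper_width: 0.0218
```

```bash
python3 -m pendant '{"slide":[[-0.05,0,0],[-0.05,0,0]],"angular":[[0,0,0],[0,0,0]]}'
```

```text
time: 14.47
eef_pos: [0.6047, 0.0909, 0.0531]
tcp_rot: [0.116, 0.993, -0.0, -0.0]
wrist_force: [-0.9, -0.1, -0.4]
gripper_width: 0.0216
```

```bash
python3 -m pendant '{"slide":[[-0.03,0,0],[-0.03,0,0]],"angular":[[0,0,0],[0,0,0]]}'
```

```text
time: 14.63
eef_pos: [0.6047, 0.0908, 0.0531]
tcp_rot: [0.116, 0.993, -0.0, -0.001]
wrist_force: [-2.3, 0.7, 0.6]
gripper_width: 0.0214
```

```bash
python3 -m pendant '{"slide":[[-0.03,0,0],[-0.03,0,0]],"angular":[[0,0,0],[0,0,0]]}'
```

```text
time: 14.8
eef_pos: [0.6048, 0.0908, 0.053]
tcp_rot: [0.116, 0.993, -0.0, -0.001]
wrist_force: [-4.2, 0.7, 1.5]
gripper_width: 0.0216
```

Contact: the TCP has stalled at x = 0.6047 and the push rises to 4 N. Hold steady to confirm.

```bash
python3 -m pendant '{"slide":[[0,0,0],[0,0,0],[0,0,0],[0,0,0],[0,0,0]],"angular":[[0,0,0],[0,0,0],[0,0,0],[0,0,0],[0,0,0]]}'
python3 -m pendant '{"slide":[[0,0,0.02],[0,0,0.03],[0,0,0.03],[0,0,0.03]],"angular":[[0,0,0],[0,0,0],[0,0,0],[0,0,0]]}'
```

```text
time: 15.22
eef_pos: [0.6049, 0.0908, 0.053]
tcp_rot: [0.116, 0.993, -0.0, -0.001]
wrist_force: [-5.6, 2.2, 2.8]
gripper_width: 0.0218
time: 15.55
eef_pos: [0.6049, 0.0908, 0.0528]
tcp_rot: [0.116, 0.993, -0.0, -0.001]
wrist_force: [-5.0, 0.0, 4.1]
gripper_width: 0.0217
```

```bash
python3 -m pendant '{"slide":[[0,0,0],[0,0,0],[0,0,0],[0,0,0],[0,0,0]],"angular":[[0,0,0],[0,0,0],[0,0,0],[0,0,0],[0,0,0]]}' 0
python3 - <<'E'
from ax import *
to(W(0.020,0.0005,.0530))
im,d=grab_frame('scene');axis(0,W(.0215,0,.05),.053,'scene',im,d)
x,y,w,h=(180,160,100,75)
cv2.imwrite('pics/scene8.png',cv2.resize(im[y:y+h,x:x+w,::-1],None,fx=7,fy=7,interpolation=cv2.INTER_CUBIC))
E
```

```text
time: 15.97
eef_pos: [0.606, 0.0906, 0.0529]
tcp_rot: [0.116, 0.993, 0.0, 0.0]
wrist_force: [1.0, 0.0, 0.1]
gripper_width: 0.0439
slide cm [ 0.08 -0.   -0.01] ang [0.0002 0.0009 0.0002] dock [20.8  0.5 52.9] t 15.97
scene 234 axis dock mm [21.98 -0.32 53.  ] tilt deg dx,dy [0.34 0.71] blue z [0.0299 0.1058]
  flange z [0.0247 0.0297 0.0344]
```

View pics/scene8.png

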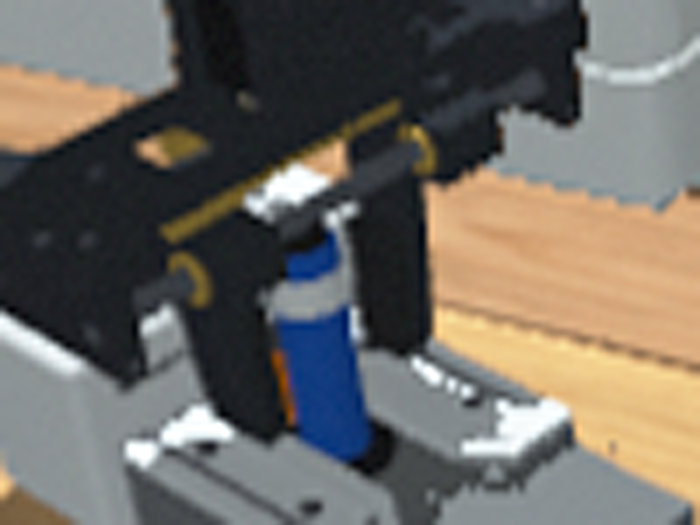

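The barrel (325,380) stands free between the open fingers, against the orange stop (285,380). Retreat straight up.

```bash
python3 -m pendant '{"slide":[[0,0,-0.5],[0,0,-1.5],[0,0,-3],[0,0,-5],[0,0,-7]],"angular":[[0,0,0],[0,0,0],[0,0,0],[0,0,0],[0,0,0]]}'
python3 -m pendant '{"slide":[[0,0,-3],[0,0,-6],[0,0,-9],[0,0,-11],[0,0,-12]],"angular":[[0,0,0],[0,0,0],[0,0,0],[0,0,0],[0,0,0]]}'
python3 -m pendant '{"slide":[[4,0,0],[8,0,0],[10,0,0],[10,0,0],[10,0,0]],"angular":[[0,0,0],[0,0,0],[0,0,0],[0,0,0],[0,0,0]]}'
python3 - <<'E'
from ax import *
for n in('scene','top'):
    im,d=grab_frame(n);axis(0,W(.0215,0,.05),.053,n,im,d) if n=='scene' else 0
    P=pts(n,d);m=cv2.inRange(cv2.cvtColor(im,cv2.COLOR_RGB2HSV),(5,150,70),(17,255,255))>0;m&=(P[...,0]<.7)&(P[...,2]>.042)&(P[...,0]>.58);q=P[m]
    if len(q): print(n,m.sum(),np.percentile((q-O)@np.c_[DX,DY]*1000,[0,5,50,95,100],axis=0).round(1).tolist(),np.argwhere(m).min(0),np.argwhere(m).max(0))
    if n=='scene': x,y,w,h=(160,150,110,82)
    else: x,y,w,h=(180,50,110,82)
    cv2.imwrite(f'pics/{n}9.png',cv2.resize(im[y:y+h,x:x+w,::-1],None,fx=7,fy=7,interpolation=cv2.INTER_CUBIC))
    cv2.imwrite(f'pics/{n}9f.png',im[...,::-1])
E
```

```text
time: 16.43
eef_pos: [0.6053, 0.0907, 0.124]
tcp_rot: [0.116, 0.993, -0.0, -0.0]
wrist_force: [0.1, -0.3, 0.4]
gripper_width: 0.0439
time: 16.85
eef_pos: [0.6075, 0.0909, 0.2483]
tcp_rot: [0.116, 0.993, 0.001, 0.004]
wrist_force: [0.7, 0.5, -0.0]
gripper_width: 0.0437
time: 17.27
eef_pos: [0.5075, 0.1138, 0.2429]
tcp_rot: [0.115, 0.993, -0.0, 0.0]
wrist_force: [0.0, 0.4, -0.6]
gripper_width: 0.0439
scene 238 axis dock mm [21.88 -0.11 53.  ] tilt deg dx,dy [ 0.64 -0.58] blue z [0.0303 0.1065]
  flange z [0.0242 0.0303 0.0323]
scene 32 [[33.1, 3.6], [33.3, 5.1], [39.2, 6.6], [44.9, 9.9], [45.7, 10.6]] [209 215] [217 221]
top 30 [[32.2, -10.9], [33.1, -10.5], [38.3, -7.3], [45.3, -3.7], [46.0, -3.3]] [104 251] [112 255]
```

View pics/scene9.png

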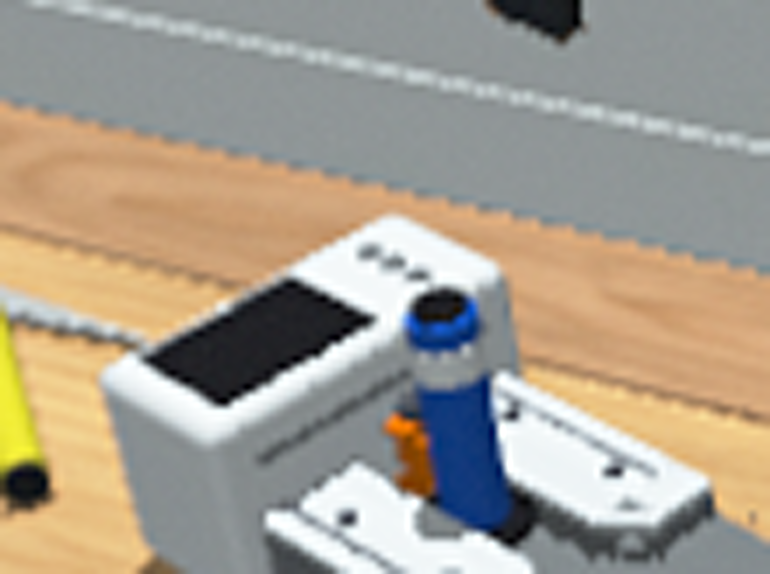

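View pics/scene9f.png

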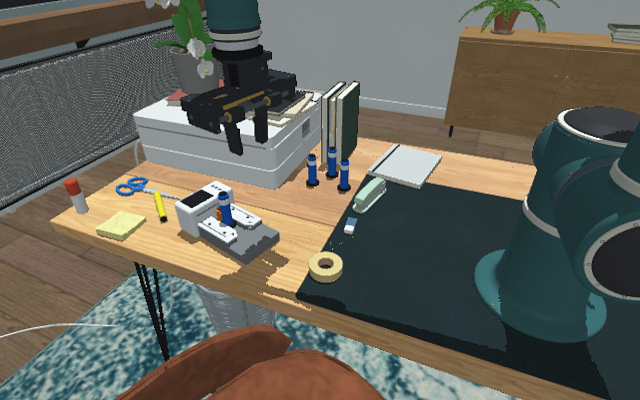

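View pics/top9f.png

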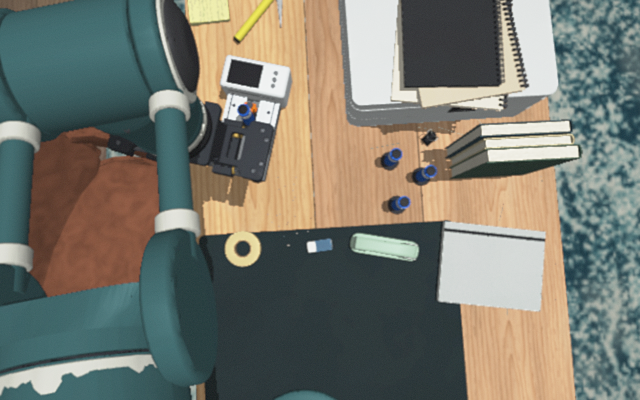

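Final pictures: the barrel stands upright in the slot ((225,208) in scene) against the orange stop. The stop's far edge is still at dock x of about 45.7 mm (45.5 before). The tape, eraser, stapler and other barrels are at their old pixels, and the gripper is clear.

```bash
python3 -m pendant '{"slide":[[0,0,0],[0,0,0]],"angular":[[0,0,0],[0,0,0]]}'; python3 -c "
from plant import finish_job
print(finish_job())"
```

```text
time: 17.53
eef_pos: [0.5092, 0.1134, 0.2427]
tcp_rot: [0.116, 0.993, -0.0, -0.0]
wrist_force: [-0.3, -0.4, -0.4]
gripper_width: 0.044
the job is handed in; nothing more can be done
None
```

The leftmost barrel is in the dock, upright, with its foot flange under the plate and the barrel against the orange stop. I handed the job in at 17.5 s.

- **Finding the stop:** I advanced in 0.3–0.5 mm steps until the tool stalled. I then held a push of about 4–5.5 N for roughly a second, opened the fingers and lifted straight up.
- **Barrel:** its axis is at dock x ≈ 21.9 mm, and the last fit gave under 1° of tilt, which is within measurement noise.
- **Stop:** its far edge read 45.7 mm against 45.5 mm before (46.0 against 45.8 in the top view), so it did not slip.
- **Other things on the desk:** the tape roll, eraser, stapler and the other three barrels look unmoved in the pictures.
- **Contact at the end:** after release, contact was checked only in pictures, to about 1 mm. A gap of a few tenths of a millimetre could not be seen.
- **Disagreement:** the first pictures put contact at an axis position of 19.5–20 mm, about 2 mm short of where I felt it. I put that down to noise at the edges of the depth image.

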